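# Pin the crank on the dough sheeter

## Task

Refit the dough sheeter's crank: slide its red hub along the square shaft until it is fully home, then take the linch pin from the wooden block, feel for the hole in the shaft and push the pin down through it until its head sits flat on the shaft. Finally flip its sprung ring over the shaft's free end so that it snaps shut around the shaft, and let go. Feel your way gently, never force the pin, and leave the plain stud, the scraper and the nearer white tub where they are.

Things in the scene. Friction and masses are not known exactly. Their poses are not given: they have to be found in the camera images.
- sheeter: Hand-cranked dough sheeter with white cheeks and a red band, fixed to the bench. Origin: on the bench under the nominal pin hole; +y runs out along the drive shaft to its free end, +z up. The near cheek is at y = -105 mm and 280 mm high; the crank's wooden grip sticks out along +y, 120 mm below the shaft.
- shaft_axis (a point): Point on the axis of the level drive shaft, 165 mm above the bench, at the nominal hole (sheeter's axes). The shaft's end is 22 mm square. A vertical 11 mm hole (1 mm chamfer) goes right through it, 16 mm from its free end; the shaft is stiff and does not move.
- hole_nominal (a point): Nominal mouth of the hole, on the shaft's flat top, 176 mm above the bench (sheeter's axes). How far the shaft stands out of its bearing differs and is not measured: the true hole is -6 to +6 mm from here along y (x exact). Find it by feel: once the hub is home, its outer end face is 13 mm before the hole centre and stands 7 mm higher than the shaft's top.
- crank (a joint): Red crank hub, 36 x 36 mm and 32 mm long along the shaft, its arm hanging straight down. Value: metres the hub stands out from its shoulder along the sheeter's +y; 0 = fully home. At the start it covers the hole. Hub centre: sheeter y = -29 mm + value (+ the shaft's unknown -6 to +6 mm), z = 165 mm. It slides with about 5 N of friction, stays where left and does not turn.
- pin: Linch pin of yellow metal, about 130 g, standing in the block. Origin: centre of its grip block (16 mm along x, 18 mm along y, 16 mm high). Below it: a round boss, 18 mm across, its flat underside (the seat) 20 mm below the origin, then the shank. Seated in the shaft, the origin is at z = 196 mm. +z up; the open ring stands out to +x, which must point along the sheeter's +y for the ring to close.
- pin_tip (a point): Chamfered tip of the pin's round shank (10 mm across, 35 mm long), 55 mm below the pin's origin; same axes as the pin.
- ring (a joint): Steel wire ring of the pin, 52 mm outside, 4 mm wire, hinged along the pin's y axis 13 mm below the pin's origin; its far edge is 46 mm from the hinge. Value in rad: 1.6 = open (level, out to the pin's +x), 0 = shut (hanging down around the shaft). An over-centre spring holds it at both ends: pressing its far edge down takes about 2 to 4 N; beyond about 0.8 it snaps shut.
- block: Dark hardwood block, 64 x 150 x 50 mm high, fixed to the bench. Origin: centre of its underside. The pin stands in a loose hole 42 mm deep at y = +40 mm, its seat on the block's top; the stud stands at y = -22 mm.
- stud: Plain steel stud with a round head 20 mm across and 10 mm high, in the block's middle hole. Origin: underside of its head. To be left alone.
- scraper: Dough scraper with a dark wooden handle and a steel blade, 120 x 95 mm, 25 mm high, lying on the bench. Origin: under the middle of its handle. To be left alone.
- tub_a: The nearer of two open white tubs, 104 mm across, 95 mm high. Origin: centre of its underside. To be left alone.

How it is judged:
By the outcome, as a careful person would: the job done as asked, in the order asked, and still so for the second after the job is handed in, with the robot touching nothing.
It also fails if it takes over 72 s, if anything falls off the work surface, if the arm or the gripper's body presses on something with over 40 N, if the wrist force passes 120 N, or if a joint passes its speed limit or range.

## Robot

A 7-joint arm with a two-finger parallel gripper is mounted at the origin on the work surface. World frame = base frame: x ahead of the robot, y to its left, z up, the work surface at z = 0. Lengths are in m, angles in rad, forces in N, time in s.
With the tool pointing down it reaches from about 0.425 to 0.925 m from the base axis. Payload 6.8 kg.
Tool frame: the origin (TCP) lies on the front face of the gripper's body, between the roots of the fingers; the fingertips stand 73 mm ahead of it and the grasp point (between the pads) lies 54 mm ahead of it; z points along the fingers, y is the line along which they close (so a half turn about z gives the same grasp; the last joint's range is limited). The gripper opens to 85 mm and grips with 20 to 120 N. Pads are 22 mm wide; open, the fingers measure 114 mm over their backs; the gripper's body (76 mm by 85 mm) begins 54 mm behind the grasp point. The pads swing forward as they close: fully open they stand 13 mm farther back than shut.
Start: joints at [-1.312, 0.477, 0.022, 1.555, -0.011, 1.109, -0.083], TCP at [0.242, 0.63, 0.304] pointing down, gripper open.
Joint ranges: [-2.96, 2.96], [-0.34, 2.1], [-1.41, 1.46], [0.24, 2.44], [-1.37, 4.51], [0.17, 1.92], [-2.96, 2.96]. Speed limits (rad/s): [2.39, 2.39, 3.14, 3.14, 3.14, 3.14, 3.14].

## Interface

Orientations are given as a unit quaternion [w, x, y, z].
In Python, from station import ctrl gives the robot as it stands. The module is installed in compiled form; this text tells all that it offers.
- The arm moves only by the shell command python3 -m jog 'ROWS' [FORCE]. ROWS is JSON, a list that holds one entry, the list of rows, each a list of 5 numbers: the finger opening in m, from 0 to 0.0854, then the shift along the tool's x, y, z in m, then the turn about the tool's z in rad. A call has 1 to 8 rows; each row shifts and turns the commanded pose from where the row before left it, along the tool's axes as they then stand; what a row does not reach is not made up. A row lasts 1/8 s, in which the tool goes at most 62.5 mm and 10.7 degrees, less where a joint would pass 70% of its speed; a pose out of reach is approached as far as the arm can. A call with a gripper value outside its range is refused whole. The fingers move at their own pace and stop on an object; FORCE is the grip in N (left out, the last holds). Time passes only in rows, so rows that do not move let the fingers close. It gives the time, the measured TCP pose, the force, the opening and the grip force at its end, in the units of the state.
- ctrl.observe(): the state, without advancing time (a new reading comes with each control period).
- ctrl.get_image(name): name is "scene" or "top" or "wrist"; returns the picture (420x560x3 uint8, blue, green, red); there is no depth.
- ctrl.calibration(name): a dict with "fx", "fy", "cx", "cy" (pixels), "rvec" (rotation vector, rad) and "tvec" (3), from world to camera coordinates, as OpenCV has them. Camera axes: x right, y down, z forward; pixel columns grow to the right and rows downward; lengths in m; the calibration is good to about 2 mm. A picture is of the moment at which its call begins: read the wrist's pose just before it. calibration takes no time and is no camera call; for the wrist camera it gives the pose at the moment of the call.
- ctrl.sign_off(): hands the job in; it is judged then, once.
Trained networks look in the newest picture that a camera, given by its name, has taken for a name from the list of things; names that differ only in an ending like _2 or _b are one class to them, and where a whole thing is asked for, a point or a joint stands for the part that bears it (a point fixed in the world has none). Each returns a list of dicts, best first, with "p" (0 to 1); they miss things now and then, are a little off and sometimes report something else, mostly with a low value. They report only what shows in the picture. A call takes as long as a camera call.
- ctrl.cut_out(camera, name): "pixels" (420x560 bool, what is visible of it) and "extent" ([centre column, centre row, width, height] in pixels, round what is visible of it).
The state is a dict: "time_s": time; "joint_positions": joint angles; "dq": joint speeds; "joint_torque": joint torques, N m; "ee_pos": TCP position; "orientation": TCP orientation; "contact_force": force on the tool from outside, world axes, zero at the start; "torque": the same for the moment, N m; "opening": finger opening in m; "grasp_force": force on a finger pad.
Only numpy, scipy, OpenCV 4.12 (cv2) and the standard library are available. Lean on these libraries where they do the work, as an engineer would, in place of code of your own. Each camera call takes 0.05 s, during which the arm holds its last target. There are 200 camera calls.

## Working session

There is one attempt and no reset: what is moved stays moved. The work goes in short steps, Python scripts to look and compute and a shell command to move; the robot and the scene stay as the last step left them, time stands still between calls to the robot, and variables do not carry over. Pictures are saved under pics/ and viewed, at most 12 in all, crops included, and the job is handed in when it is done.

```bash
mkdir -p pics; cat > h.py <<'E'
import numpy as np, cv2
from scipy.spatial.transform import Rotation as R
from station import ctrl
def cal(n):
    c=ctrl.calibration(n);K=np.array([[c['fx'],0,c['cx']],[0,c['fy'],c['cy']],[0,0,1]])
    return K,np.array(c['rvec'],float).ravel(),np.array(c['tvec'],float).ravel()
def proj(n,P):
    K,r,t=cal(n);return cv2.projectPoints(np.array(P,float).reshape(-1,1,3),r,t,K,None)[0][:,0]
def ray(n,u,v):
    K,r,t=cal(n);M=cv2.Rodrigues(r)[0];return -M.T@t, M.T@np.linalg.inv(K)@np.array([u,v,1.])
def onz(n,u,v,z):
    c,d=ray(n,u,v);return c+d*(z-c[2])/d[2]
def tri(a,pa,b,pb):
    c1,d1=ray(a,*pa);c2,d2=ray(b,*pb);A=np.c_[d1,-d2];s=np.linalg.lstsq(A,c2-c1,rcond=None)[0]
    p,q=c1+d1*s[0],c2+d2*s[1];return (p+q)/2,np.linalg.norm(p-q)
E
python3 - <<'E'
from h import *
np.set_printoptions(precision=4,suppress=True)
for n in('scene','top'):
    im=ctrl.get_image(n);cv2.imwrite(f'pics/{n}0.png',im)
    c,_=ray(n,280,210);print(n,'cam',c,cal(n)[0][0,0])
    for k in('sheeter','crank','pin','ring','block','stud','scraper','tub_a'):
        for d in ctrl.cut_out(n,k)[:2]:print(n,k,round(d['p'],2),np.round(d['extent'],1))
o=ctrl.observe();print(o['ee_pos'],o['orientation'],o['time_s'],R.from_quat(np.roll(o['orientation'],-1)).as_matrix())
E
```

```text
scene cam [0.7142 0.4516 0.7445] 420.7946300872068
scene sheeter 0.93 [202.8  93.9 207.6 187.8]
scene sheeter 0.31 [308.4 194.4  50.1  55.6]
scene crank 0.95 [260.7 139.8  44.4  97.1]
scene pin 0.73 [406.4 297.7  35.8  27.4]
scene ring 0.51 [406.9 294.4  28.4  24.8]
scene block 0.76 [371.4 293.1  91.   85.6]
scene block 0.19 [405.1 292.8  33.1  29.5]
scene stud 0.49 [365.  276.9  11.4  14.2]
scene scraper 0.71 [404.9 298.4  35.9  21.3]
scene scraper 0.63 [308.5 196.   51.8  57.4]
scene tub_a 0.8 [246.6 269.3  60.3  70.2]
top cam [0.3909 0.1638 0.8261] 467.83331704161253
top sheeter 0.93 [442.  167.8 233.5 239.2]
top sheeter 0.52 [162.1 318.4  35.8  35.9]
top crank 0.63 [373.8 203.3  88.7  58.7]
top pin 0.74 [165.3 320.9  27.7  35.7]
top pin 0.43 [224.1 164.7  59.3  72.4]
top ring 0.71 [162.4 319.4  32.   32.7]
top block 0.78 [185.2 291.4  98.6  81.1]
top stud 0.52 [193.3 288.1   9.2   7. ]
top stud 0.21 [374.6 204.8  89.1  57.9]
top scraper 0.71 [312.6 262.4  76.4  68.8]
top scraper 0.33 [373.8 203.1  91.3  55.8]
top tub_a 0.97 [223.8 167.3  61.7  69.8]
[0.2421 0.6301 0.3039] [-0.      0.1824  0.9832  0.    ] 0.9 [[-0.9335  0.3587 -0.    ]
 [ 0.3587  0.9335  0.0001]
 [ 0.0001  0.     -1.    ]]
```

View pics/scene0.png

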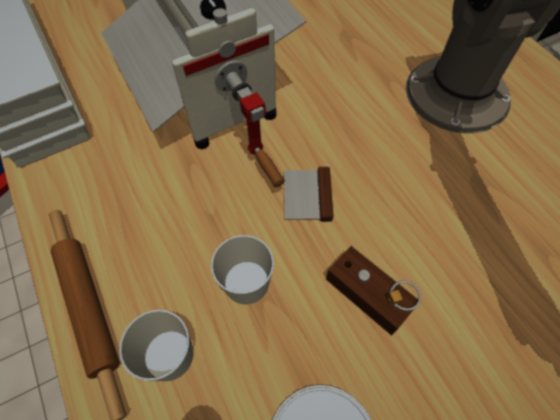

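View pics/top0.png

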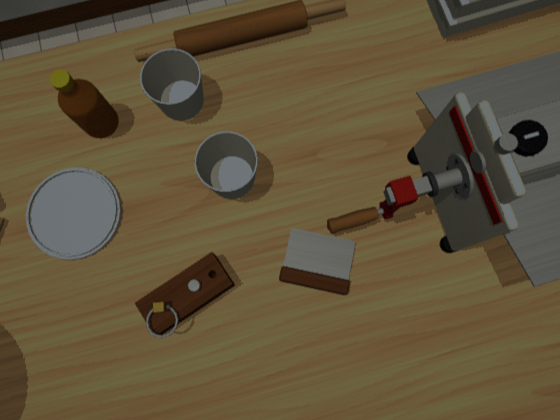

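The scene view shows the crank hub at about (252,103), the block at (371,293) with the pin at (397,296), the stud at (364,275) and the nearer tub at (243,266). The top view shows the hub at (402,190), the pin at (158,307) with its ring at (162,320), the stud at (194,286), and the shaft running toward the cheek at (460,175). I'll zoom in for accuracy.

```bash
python3 - <<'E'
from h import *
np.set_printoptions(precision=4,suppress=True)
t=cv2.imread('pics/top0.png');s=cv2.imread('pics/scene0.png')
def crop(i,x,y,w,h,k=5):return cv2.resize(i[y:y+h,x:x+w],None,fx=k,fy=k,interpolation=cv2.INTER_CUBIC)
a=np.vstack([np.hstack([crop(t,370,140,80,60),crop(s,215,60,80,60)]),np.hstack([crop(t,125,280,80,60),crop(s,360,265,80,60)])])
cv2.imwrite('pics/crop0.png',a)
pin=onz('top',158,307,.078);stud=onz('top',194,286,.06);print('pin',pin,onz('scene',397,296,.078),'stud',stud,onz('scene',364.5,275,.06))
print('hub',onz('top',402,190,.183),tri('top',(402,190),'scene',(252,101)))
print('grip',onz('top',350,219,.045));
for u,v in((137,303),(215,254),(234,284)):print('corner',onz('top',u,v,.05))
E
```

```text
pin [0.4493 0.3503 0.078 ] [0.4498 0.3548 0.078 ] stud [0.4679 0.2911 0.06  ] [0.4701 0.2957 0.06  ]
hub [ 0.5082 -0.0448  0.183 ] (array([ 0.5088, -0.0456,  0.181 ]), np.float64(0.0005311137489227728))
grip [0.5086 0.0116 0.045 ]
corner [0.4669 0.389  0.05  ]
corner [0.511  0.2468 0.05  ]
corner [0.4545 0.2285 0.05  ]
```

View pics/crop0.png

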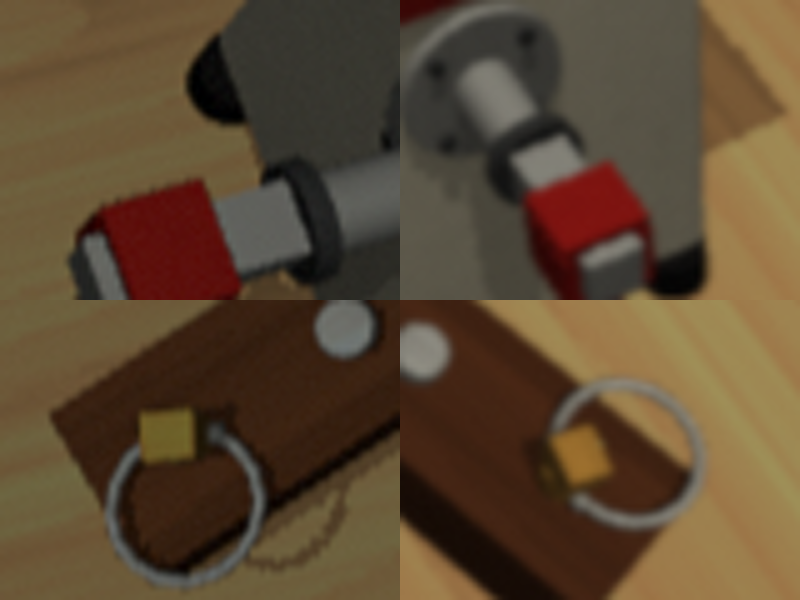

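The crop shows, at top left, the hub's top face with corners at full-image (390.6,183.4), (410.6,176) and (418,198), the bare square shaft, and the collar at (430,183). The lower panels show the pin's grip block at (158.5,307) in the top view and its level ring centred at (162,321).

```bash
python3 - <<'E'
from h import *
np.set_printoptions(precision=4,suppress=True)
T=lambda x,y,z:onz('top',370+x/5,140+y/5,z)
S=lambda x,y,z:onz('scene',215+(x-400)/5,60+y/5,z)
def ang(a,b):d=b-a;return np.degrees(np.arctan2(d[1],d[0]))
A,B,C=T(103,217,.183),T(203,180,.183),T(240,290,.183);print('top hub',A,B,C,'len',np.linalg.norm(A-B),np.linalg.norm(B-C),'yaw +y',ang(B,A),'perp',ang(C,B))
A,B,C,D=[S(*p,.183) for p in((525,197),(612,160),(652,215),(542,240))];print('scene hub',A,B,C,D,'ctr',(A+B+C+D)/4,'yaw',ang(A,D),ang(B,C))
print('shaft edge',ang(T(295,180,.176),T(215,197,.176)),ang(T(310,258,.176),T(240,277,.176)))
# pin
P=lambda x,y,z:onz('top',125+x/5,280+(y-300)/5,z)
Q=lambda x,y,z:onz('scene',360+(x-400)/5,265+(y-300)/5,z)
g=P(166,432,.078);r=P(185,505,.057);print('pin',g,'ring',r,'yaw x',ang(g,r))
g=Q(580,455,.078);r=Q(628,453,.057);print('scene pin',g,'ring',r,ang(g,r),np.linalg.norm((r-g)[:2]))
print('ring fit', [P(*p,.057) for p in((110,505),(262,500),(180,583))])
print('block y', ang(np.array([.4669,.389]),np.array([.511,.2468])))
E
```

```text
top hub [ 0.5217 -0.0322  0.183 ] [ 0.5245 -0.0631  0.183 ] [ 0.4911 -0.0628  0.183 ] len 0.03096116896152578 0.03340419337915592 yaw +y 95.14800998689995 perp -0.4510272767838422
scene hub [ 0.5269 -0.0576  0.183 ] [ 0.4915 -0.059   0.183 ] [ 0.4907 -0.0286  0.183 ] [ 0.5303 -0.0364  0.183 ] ctr [ 0.5098 -0.0454  0.183 ] yaw 80.87655413985158 91.39701774756104
shaft edge 86.79375361558382 89.90827144926969
pin [0.4502 0.3498 0.078 ] ring [0.4277 0.3541 0.057 ] yaw x 169.18229280644903
scene pin [0.4512 0.354  0.078 ] ring [0.4283 0.3579 0.057 ] 170.25980054576294 0.02324452597618752
ring fit [array([0.4341, 0.3773, 0.057 ]), array([0.4226, 0.3298, 0.057 ]), array([0.4043, 0.3609, 0.057 ])]
block y -72.76994728606024
```

Estimates: hub at about (0.509, -0.046) with the shaft along world +y (about 90°), and the pin at (0.450, 0.352) with +x at about 170°. Next I'll turn the tool and go above the hub.

```bash
python3 -m jog '[[[0.07,0,0,0,0.172],[0.07,0,0,0,0.172],[0.07,0,0,0,0.172],[0.07,0,0,0,0.172],[0.07,0,0,0,0.172],[0.07,0,0,0,0.172],[0.07,0,0,0,0.172],[0.07,-0.056,0.022,0,0]]]' 40
python3 -m jog '[[[0.07,-0.056,0.022,0,0],[0.07,-0.056,0.022,0,0],[0.07,-0.056,0.022,0,0],[0.07,-0.056,0.022,0,0],[0.07,-0.056,0.022,0,0],[0.07,-0.056,0.022,0,0],[0.07,-0.056,0.022,0,0],[0.07,-0.056,0.022,0,0]]]'
python3 -m jog '[[[0.07,-0.056,0.022,0,0],[0.07,-0.056,0.022,0,0],[0.07,-0.05,0.022,0,0],[0.07,0,0,0,0]]]'
python3 - <<'E'
from h import *
o=ctrl.observe();print(o['ee_pos'],R.from_quat(np.roll(o['orientation'],-1)).as_matrix().round(4))
cv2.imwrite('pics/w1.png',ctrl.get_image('wrist'))
e=o['ee_pos'];print(proj('wrist',[[.509,-.046,.183],[.527,-.046,.183],[.491,-.046,.183]]))
E
```

```text
time_s: 1.9
ee_pos: [0.2608, 0.5772, 0.3032]
orientation: [-0.001, 0.705, 0.709, 0.0]
contact_force: [1.2, -0.8, 0.4]
opening: 0.07
grasp_force: 0.0
time_s: 2.9
ee_pos: [0.4406, 0.1243, 0.3044]
orientation: [-0.0, 0.707, 0.707, 0.001]
contact_force: [0.6, 0.9, 0.1]
opening: 0.0694
grasp_force: 0.0
time_s: 3.4
ee_pos: [0.5069, -0.0405, 0.3044]
orientation: [0.001, 0.71, 0.704, -0.0]
contact_force: [-0.4, 0.6, -0.9]
opening: 0.0702
grasp_force: 0.0
[ 0.50690735 -0.04050154  0.3044253 ] [[ 0.0079  1.      0.0017]
 [ 1.     -0.0079 -0.002 ]
 [-0.002   0.0017 -1.    ]]
[[279.56048892 246.78000735]
 [309.7308015  246.65056596]
 [249.3928906  246.90943711]]
```

View pics/w1.png

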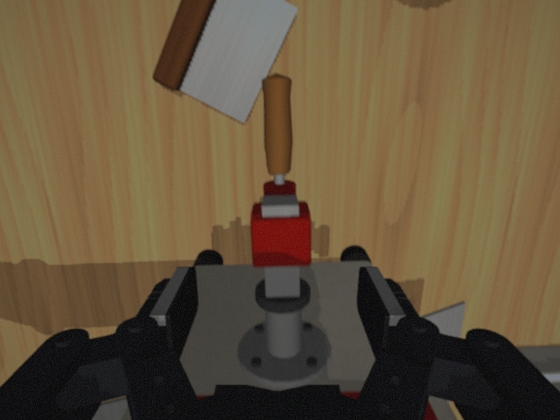

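The wrist view shows the hub's top face over columns 252–310 and rows 205–265, the shaft end at (280,205), the collar at (283,292) and the bearing at (284,345). Hub and shaft are aligned with the tool to within about 2°.

```bash
python3 - <<'E'
from h import *
np.set_printoptions(precision=4,suppress=True)
im=cv2.imread('pics/w1.png').astype(int)
red=((im[:,:,2]>110)&(im[:,:,1]<50)).astype(np.uint8);red[:180]=0;red[280:]=0
print(cv2.minAreaRect(cv2.findNonZero(red)),cv2.boundingRect(red))
for r in range(200,270,6):
    c=np.where(red[r])[0]
    if len(c):print(r,c.min(),c.max(),onz('wrist',(c.min()+c.max())/2,r,.183))
for r in(275,285,294):
    g=im[r,255:312].sum(1)>240;print(r,np.where(g)[0][[0,-1]]+255, onz('wrist',np.mean(np.where(g)[0][[0,-1]]+255),r,.176))
print('shaft end',onz('wrist',280,197,.176))
E
```

```text
((280.0, 240.0), (40.0, 56.0), 90.0) (252, 220, 57, 41)
224 253 308 [ 0.5096 -0.0315  0.183 ]
230 253 308 [ 0.5096 -0.0352  0.183 ]
236 253 308 [ 0.5096 -0.0391  0.183 ]
242 253 308 [ 0.5096 -0.0429  0.183 ]
248 254 308 [ 0.5099 -0.0468  0.183 ]
254 291 308 [ 0.521  -0.0508  0.183 ]
260 304 305 [ 0.5241 -0.0548  0.183 ]
275 [265 298] [ 0.5102 -0.0688  0.176 ]
285 [266 297] [ 0.5102 -0.076   0.176 ]
294 [267 298] [ 0.5109 -0.0826  0.176 ]
shaft end [ 0.5094 -0.0171  0.176 ]
```

```bash
python3 -m jog '[[[0.07,-0.0035,0.003,0.03,-0.026],[0.07,0,0,0.03,0],[0.07,0,0,0.023,0],[0.034,0,0,0,0],[0.034,0,0,0,0],[0.034,0,0,0,0],[0.034,0,0,0,0]]]' 40
python3 -m jog '[[[0.034,0,0,0,0],[0.034,0,0,0,0]]]'
```

```text
time_s: 4.32
ee_pos: [0.5094, -0.0385, 0.2218]
orientation: [-0.0, 0.698, 0.717, 0.001]
contact_force: [-1.8, 4.1, 4.4]
opening: 0.0352
grasp_force: 42.0
time_s: 4.58
ee_pos: [0.5094, -0.0386, 0.2217]
orientation: [-0.0, 0.698, 0.716, 0.001]
contact_force: [-2.6, 4.1, 7.3]
opening: 0.0357
grasp_force: 42.3
```

```bash
python3 -m jog '[[[0.034,-0.003,0,0,0],[0.034,-0.003,0,0,0],[0.034,-0.003,0,0,0],[0.034,-0.003,0,0,0]]]'
python3 -m jog '[[[0.034,-0.002,0,0,0],[0.034,-0.001,0,0,0],[0.034,0,0,0,0]]]'
```

```text
time_s: 5.08
ee_pos: [0.5097, -0.0503, 0.2217]
orientation: [-0.001, 0.698, 0.717, 0.001]
contact_force: [-3.1, 5.4, 7.7]
opening: 0.0358
grasp_force: 42.4
time_s: 5.45
ee_pos: [0.5097, -0.0537, 0.2217]
orientation: [-0.0, 0.698, 0.716, 0.001]
contact_force: [-2.1, 4.2, 7.8]
opening: 0.0358
grasp_force: 42.3
```

```bash
python3 -m jog '[[[0.034,-0.001,0,0,0],[0.034,-0.001,0,0,0],[0.034,-0.001,0,0,0]]]'
python3 -m jog '[[[0.034,-0.001,0,0,0],[0.034,-0.001,0,0,0],[0.034,0,0,0,0]]]'
python3 -m jog '[[[0.034,-0.001,0,0,0],[0.034,-0.001,0,0,0],[0.034,0,0,0,0]]]'
```

```text
time_s: 5.82
ee_pos: [0.5098, -0.0564, 0.2217]
orientation: [-0.0, 0.698, 0.716, 0.001]
contact_force: [-3.0, 4.7, 8.0]
opening: 0.0354
grasp_force: 42.3
time_s: 6.2
ee_pos: [0.5098, -0.0586, 0.2217]
orientation: [-0.0, 0.698, 0.716, 0.001]
contact_force: [-3.4, 4.3, 8.0]
opening: 0.0352
grasp_force: 42.3
time_s: 6.58
ee_pos: [0.5099, -0.0606, 0.2217]
orientation: [-0.0, 0.698, 0.716, 0.001]
contact_force: [-3.5, 4.2, 7.3]
opening: 0.0354
grasp_force: 42.3
```

```bash
for i in 1 ; do python3 -m jog '[[[0.034,-0.0015,0,0,0],[0.034,-0.0015,0,0,0],[0.034,0,0,0,0]]]'; done
python3 -m jog '[[[0.034,-0.001,0,0,0],[0.034,-0.001,0,0,0],[0.034,0,0,0,0]]]'
python3 -m jog '[[[0.034,-0.001,0,0,0],[0.034,-0.001,0,0,0],[0.034,0,0,0,0]]]'
```

```text
time_s: 6.95
ee_pos: [0.51, -0.0621, 0.2217]
orientation: [-0.001, 0.697, 0.717, 0.001]
contact_force: [-4.5, 9.5, 9.5]
opening: 0.0356
grasp_force: 42.6
time_s: 7.32
ee_pos: [0.51, -0.0623, 0.2217]
orientation: [-0.002, 0.697, 0.717, 0.002]
contact_force: [-5.9, 14.5, 11.0]
opening: 0.0357
grasp_force: 43.0
time_s: 7.7
ee_pos: [0.51, -0.0624, 0.2217]
orientation: [-0.004, 0.697, 0.717, 0.003]
contact_force: [-6.0, 20.7, 14.1]
opening: 0.0353
grasp_force: 43.4
```

The force climbs while the position stays put, so the hub is home. I'll release, rise and measure the hub face and shaft end.

```bash
python3 -m jog '[[[0.07,0.004,0,0,0],[0.07,0,0,0,0],[0.07,0,0,0,0],[0.07,0,0,-0.05,0],[0.07,0.02,0,-0.04,0],[0.07,0,0,0,0]]]'
python3 - <<'E'
from h import *
np.set_printoptions(precision=4,suppress=True)
o=ctrl.observe();print(o['ee_pos'],R.from_quat(np.roll(o['orientation'],-1)).as_matrix().round(4))
im=ctrl.get_image('wrist');print(proj('wrist',[[.51,-.046,.183],[.51,-.033,.176],[.51,-.017,.176]]))
cv2.imwrite('pics/w2.png',cv2.resize(im[130:330,180:380],None,fx=3,fy=3,interpolation=cv2.INTER_CUBIC))
E
```

```text
time_s: 8.45
ee_pos: [0.5109, -0.0439, 0.3135]
orientation: [0.002, 0.697, 0.717, 0.002]
contact_force: [-0.1, -0.3, -1.6]
opening: 0.0702
grasp_force: 0.0
[ 0.5109 -0.0439  0.3135] [[-0.0273  0.9996  0.0057]
 [ 0.9996  0.0273  0.0013]
 [ 0.0011  0.0058 -1.    ]]
[[274.8654 231.8508]
 [275.4187 208.1046]
 [276.0898 183.001 ]]
```

View pics/w2.png

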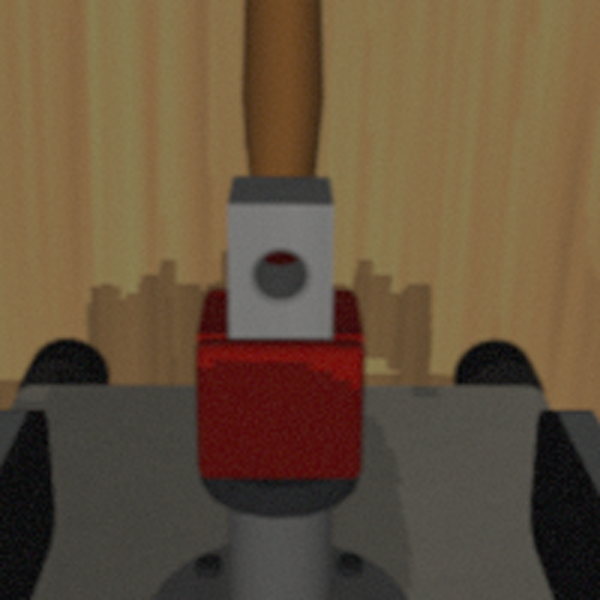

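The view shows the hub home against the collar and the shaft hole open at crop (280,275), which is full-image (273.3,221.7). Shaft edges are parallel to the image columns, so the shaft yaw is about 91.5°, matching the tool.

```bash
python3 - <<'E'
from h import *
np.set_printoptions(precision=4,suppress=True)
f=lambda x,y,z:onz('wrist',180+x/3,130+y/3,z)
print('hole',f(280,275,.176),'end',f(281,204,.176),'hub face',f(280,338,.183))
print('shaft mids',f(281,210,.176),f(280.5,335,.176))
E
```

```text
hole [ 0.5089 -0.042   0.176 ] end [ 0.5088 -0.0265  0.176 ] hub face [ 0.5092 -0.0532  0.183 ]
shaft mids [ 0.5088 -0.0278  0.176 ] [ 0.5093 -0.0556  0.176 ]
```

```bash
python3 -m jog '[[[0.07,0.0568,-0.0072,0,0],[0.07,0.0568,-0.0072,0,0],[0.07,0.0568,-0.0072,0,0],[0.07,0.0568,-0.0072,0,0],[0.07,0.0568,-0.0072,0,0],[0.07,0.0568,-0.0072,0,0],[0.05,0.0568,-0.0072,0,0]]]'
python3 -m jog '[[[0.05,0,0,0.01,-0.171],[0.05,0,0,0.01,-0.171],[0.05,0,0,0.01,-0.171],[0.05,0,0,0.01,-0.171],[0.05,0,0,0.01,-0.171],[0.05,0,0,0.01,-0.171],[0.05,0,0,0.01,-0.171],[0.05,0,0,0.01,-0.171]]]'
python3 -m jog '[[[0.05,0,0,0.01,0],[0.05,0,0,0,0]]]'
python3 - <<'E'
from h import *
np.set_printoptions(precision=4,suppress=True)
o=ctrl.observe();print(o['ee_pos'],R.from_quat(np.roll(o['orientation'],-1)).as_matrix().round(4))
im=ctrl.get_image('wrist');print(proj('wrist',[[.45,.352,.078]]))
print([(d['p'],d['extent']) for d in ctrl.cut_out('wrist','pin')])
cv2.imwrite('pics/w3.png',im)
E
```

```text
time_s: 9.38
ee_pos: [0.4482, 0.3523, 0.3092]
orientation: [0.0, 0.698, 0.716, -0.001]
contact_force: [0.5, 0.3, -0.4]
opening: 0.0535
grasp_force: 0.0
time_s: 10.38
ee_pos: [0.4484, 0.3502, 0.2287]
orientation: [-0.001, 0.086, 0.996, -0.001]
contact_force: [-0.6, 0.0, 0.7]
opening: 0.0498
grasp_force: 0.0
time_s: 10.62
ee_pos: [0.4481, 0.3507, 0.2192]
orientation: [-0.001, 0.09, 0.996, -0.001]
contact_force: [0.4, -0.5, 0.6]
opening: 0.0501
grasp_force: 0.0
[0.4481 0.3507 0.2192] [[-0.9837  0.1799 -0.0022]
 [ 0.1799  0.9837 -0.0024]
 [ 0.0018 -0.0027 -1.    ]]
[[279.2094 222.5124]]
[(0.82, [279.8, 193.5, 77.8, 91.0])]
```

View pics/w3.png

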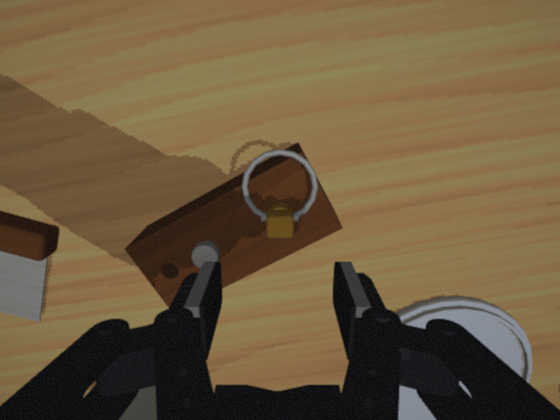

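The wrist view shows the pin's grip block at (281,222), square to the tool, with its ring pointing up the image and the stud at (205,253) clear of the fingers. I'll grasp it, with the tips kept just above the ring hinge.

```bash
python3 -m jog '[[[0.04,-0.0017,0.003,0.03,0],[0.04,0,0,0.03,0],[0.04,0,0,0.015,0],[0.04,0,0,0.010,0],[0.016,0,0,0,0],[0.016,0,0,0,0],[0.016,0,0,0,0],[0.016,0,0,0,0]]]' 50
python3 -m jog '[[[0.016,0,0,0,0],[0.016,0,0,0,0]]]'
```

```text
time_s: 11.72
ee_pos: [0.4508, 0.3539, 0.1363]
orientation: [0.0, 0.089, 0.996, -0.0]
contact_force: [-1.5, -3.7, 2.6]
opening: 0.0172
grasp_force: 41.0
time_s: 11.98
ee_pos: [0.4508, 0.354, 0.1363]
orientation: [-0.0, 0.088, 0.996, -0.0]
contact_force: [-1.3, -5.1, 6.0]
opening: 0.017
grasp_force: 41.4
```

```bash
python3 -m jog '[[[0.016,0,0,-0.02,0],[0.016,0,0,-0.03,0],[0.016,0,0,-0.05,0],[0.016,0,0,-0.05,0],[0.016,0,0,-0.054,0],[0.016,0,0,0,0]]]'
python3 -m jog '[[[0.016,0,0,0,0.171],[0.016,0,0,0,0.171],[0.016,0,0,0,0.171],[0.016,0,0,0,0.171],[0.016,0,0,0,0.171],[0.016,0,0,0,0.171],[0.016,0,0,0,0.171],[0.016,0,0,0,0.171]]]'
python3 -m jog '[[[0.016,-0.0567,0.007,0,0],[0.016,-0.0567,0.007,0,0],[0.016,-0.0567,0.007,0,0],[0.016,-0.0567,0.007,0,0],[0.016,-0.0567,0.007,0,0],[0.016,-0.0567,0.007,0,0],[0.016,-0.05,0.007,0,0],[0.016,0,0,0,0]]]'
python3 - <<'E'
from h import *
np.set_printoptions(precision=4,suppress=True)
o=ctrl.observe();print(o['ee_pos'],o['contact_force'],R.from_quat(np.roll(o['orientation'],-1)).as_matrix().round(4))
im=ctrl.get_image('wrist');print(proj('wrist',[[.509,-.042,.176]]))
cv2.imwrite('pics/w4.png',im)
E
```

```text
time_s: 12.72
ee_pos: [0.4525, 0.3567, 0.345]
orientation: [0.003, 0.088, 0.996, 0.005]
contact_force: [0.2, 0.1, -2.6]
opening: 0.0171
grasp_force: 40.5
time_s: 13.72
ee_pos: [0.4502, 0.355, 0.3387]
orientation: [-0.0, 0.7, 0.715, -0.0]
contact_force: [0.2, 0.3, -2.3]
opening: 0.0168
grasp_force: 40.4
time_s: 14.72
ee_pos: [0.5098, -0.0386, 0.3394]
orientation: [0.001, 0.701, 0.714, -0.0]
contact_force: [-0.5, 0.5, -1.8]
opening: 0.0171
grasp_force: 40.5
[ 0.5098 -0.0386  0.3394] [-0.524   0.5443 -1.8278] [[-0.0186  0.9998  0.0008]
 [ 0.9998  0.0186 -0.0016]
 [-0.0016  0.0008 -1.    ]]
[[274.0265 219.3086]]
```

View pics/w4.png

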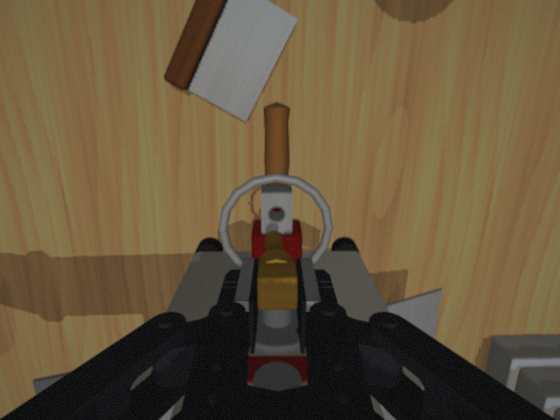

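The view shows the pin held square with its ring ahead of it, and the shaft hole visible at (277,213) through the ring. Next I'll compare the expected pin geometry with the image.

```bash
python3 - <<'E'
from h import *
np.set_printoptions(precision=4,suppress=True)
o=ctrl.observe();e=np.array(o['ee_pos']);M=R.from_quat(np.roll(o['orientation'],-1)).as_matrix()
print('hole',onz('wrist',277,213,.176))
p=lambda x,y,z:proj('wrist',[e+M@[x,y,.0663-z]])[0]
for n,q in dict(top=(0,0,.008),topF=(.008,0,.008),topB=(-.008,0,.008),topL=(.008,-.009,.008),topR=(.008,.009,.008),bossF=(.009,0,-.012),ringfar=(.046,0,-.013),ringL=(.02,-.026,-.013),ringR=(.02,.026,-.013),tipF=(.005,0,-.055)).items():print(n,p(*q))
im=cv2.imread('pics/w4.png')[160:330,200:350];cv2.imwrite('pics/w4c.png',cv2.resize(im,None,fx=5,fy=3.5,interpolation=cv2.INTER_CUBIC))
E
```

```text
hole [ 0.511  -0.0372  0.176 ]
top [274.3393 291.3871]
topF [274.2948 274.3804]
topB [274.3823 307.8306]
topL [252.4649 274.3844]
topR [296.1233 274.3765]
bossF [274.586  251.3303]
ringfar [274.4238 172.9109]
ringL [217.8545 228.531 ]
ringR [331.2351 228.518 ]
tipF [275.0486 226.0203]
```

View pics/w4c.png

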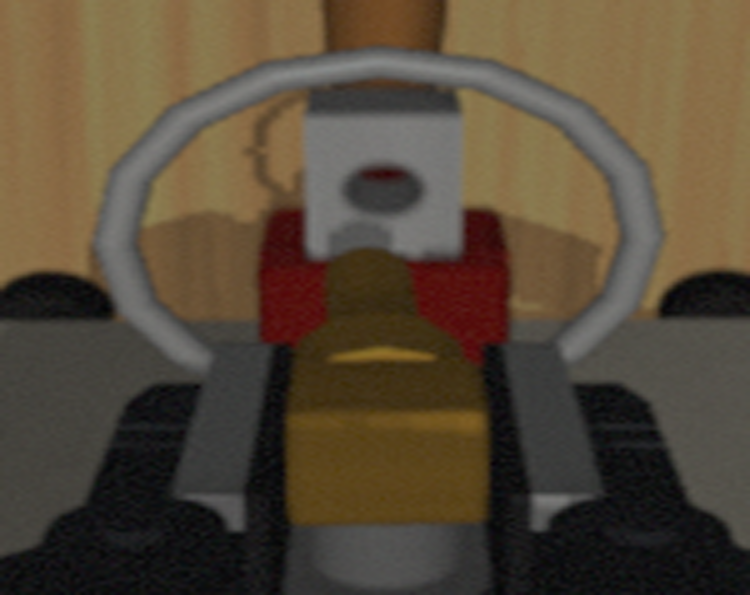

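The crop shows the shank tip at about full-image (274,231) and the hole centre at (276.6,213.7). The tip is about 3 mm short along x and 1.4 mm to the left. I'll lower it close above the shaft and feel for the hub's face.

```bash
python3 -m jog '[[[0.016,0,0.0014,0.015,0],[0.016,0,0,0.015,0],[0.016,0,0,0.008,0],[0.016,0,0,0,0],[0.016,0,0,0,0]]]'
python3 -m jog '[[[0.016,-0.001,0,0,0],[0.016,-0.001,0,0,0],[0.016,-0.001,0,0,0],[0.016,0,0,0,0]]]'
python3 -m jog '[[[0.016,-0.001,0,0,0],[0.016,-0.001,0,0,0],[0.016,0,0,0,0]]]'
```

```text
time_s: 15.4
ee_pos: [0.5114, -0.0343, 0.3021]
orientation: [0.0, 0.698, 0.716, 0.0]
contact_force: [-0.3, -0.8, -1.0]
opening: 0.0169
grasp_force: 40.5
time_s: 15.9
ee_pos: [0.5113, -0.0375, 0.302]
orientation: [0.0, 0.698, 0.716, 0.0]
contact_force: [-0.2, 0.7, -1.8]
opening: 0.0169
grasp_force: 40.5
time_s: 16.27
ee_pos: [0.5113, -0.0394, 0.3019]
orientation: [-0.0, 0.698, 0.716, -0.0]
contact_force: [0.5, 0.2, -1.5]
opening: 0.0168
grasp_force: 40.5
```

```bash
python3 -m jog '[[[0.016,-0.001,0,0,0],[0.016,-0.001,0,0,0],[0.016,0,0,0,0]]]'
python3 -m jog '[[[0.016,-0.001,0,0,0],[0.016,-0.001,0,0,0],[0.016,0,0,0,0]]]'
python3 -m jog '[[[0.016,-0.001,0,0,0],[0.016,0,0,0,0]]]'
```

```text
time_s: 16.65
ee_pos: [0.5114, -0.0414, 0.3019]
orientation: [0.0, 0.698, 0.716, 0.0]
contact_force: [-0.3, -0.2, -1.7]
opening: 0.0167
grasp_force: 40.5
time_s: 17.02
ee_pos: [0.5114, -0.0435, 0.3019]
orientation: [-0.0, 0.698, 0.716, -0.0]
contact_force: [-0.5, -0.5, -1.3]
opening: 0.0164
grasp_force: 40.5
time_s: 17.27
ee_pos: [0.5115, -0.0444, 0.3019]
orientation: [0.0, 0.698, 0.716, 0.0]
contact_force: [0.6, -0.1, -1.8]
opening: 0.017
grasp_force: 40.5
```

```bash
python3 -m jog '[[[0.016,-0.001,0,0,0],[0.016,-0.001,0,0,0],[0.016,0,0,0,0]]]'
python3 -m jog '[[[0.016,-0.001,0,0,0],[0.016,-0.001,0,0,0],[0.016,0,0,0,0]]]'
python3 - <<'E'
from h import *
im=ctrl.get_image('wrist')
cv2.imwrite('pics/w5.png',cv2.resize(im[160:330,200:350],None,fx=5,fy=3.5,interpolation=cv2.INTER_CUBIC))
E
```

```text
time_s: 17.65
ee_pos: [0.5115, -0.0464, 0.3019]
orientation: [-0.0, 0.698, 0.716, -0.0]
contact_force: [-0.8, -0.5, -1.5]
opening: 0.017
grasp_force: 40.5
time_s: 18.02
ee_pos: [0.5116, -0.0484, 0.3019]
orientation: [0.0, 0.698, 0.716, 0.0]
contact_force: [0.1, 0.1, -1.3]
opening: 0.0171
grasp_force: 40.5
```

View pics/w5.png

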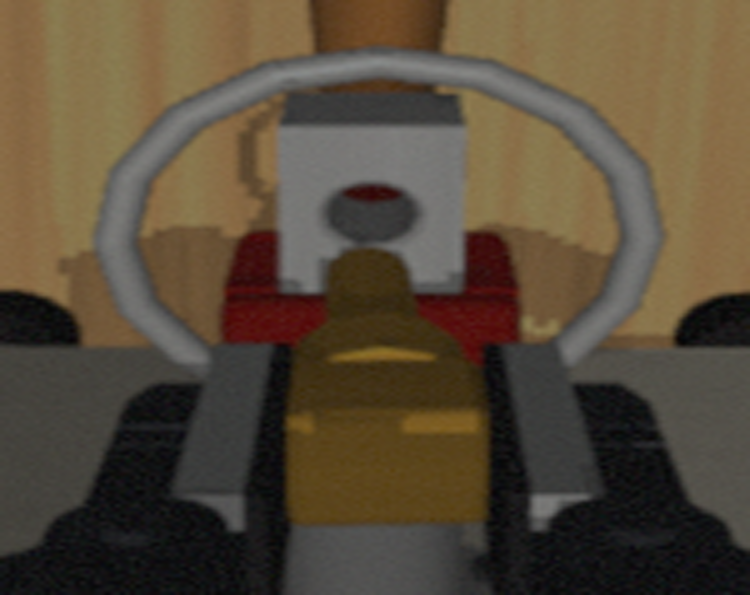

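No contact yet. In the image the tip at crop (370,250) is in the hole's column (372,212), possibly just above the hub's top edge. I'll probe downward for a height reference.

```bash
python3 -m jog '[[[0.016,0.003,0,0,0],[0.016,0,0,0.001,0],[0.016,0,0,0.001,0],[0.016,0,0,0,0]]]'
python3 -m jog '[[[0.016,0,0,0.001,0],[0.016,0,0,0,0]]]'
python3 -m jog '[[[0.016,0,0,0.001,0],[0.016,0,0,0,0]]]'
python3 -m jog '[[[0.016,0,0,0.001,0],[0.016,0,0,0,0]]]'
```

```text
time_s: 18.58
ee_pos: [0.5114, -0.0453, 0.2998]
orientation: [-0.0, 0.698, 0.716, -0.0]
contact_force: [0.2, -0.9, -1.7]
opening: 0.0169
grasp_force: 40.5
time_s: 18.82
ee_pos: [0.5114, -0.0453, 0.2988]
orientation: [-0.0, 0.698, 0.716, -0.0]
contact_force: [-0.3, 0.5, -1.0]
opening: 0.0169
grasp_force: 40.5
time_s: 19.08
ee_pos: [0.5114, -0.0453, 0.2978]
orientation: [-0.0, 0.698, 0.716, -0.0]
contact_force: [0.8, -0.4, -1.5]
opening: 0.017
grasp_force: 40.5
time_s: 19.32
ee_pos: [0.5116, -0.0454, 0.297]
orientation: [0.0, 0.698, 0.716, 0.0]
contact_force: [0.3, 1.1, 0.9]
opening: 0.0167
grasp_force: 40.7
```

Contact at TCP z 0.297 puts the tip at 0.176, so it is on the shaft's top. I'll lift 2 mm and feel for the hub's face.

```bash
python3 -m jog '[[[0.016,0,0,-0.003,0],[0.016,-0.0015,0,0,0],[0.016,-0.0015,0,0,0],[0.016,0,0,0,0]]]'
python3 -m jog '[[[0.016,-0.001,0,0,0],[0.016,0,0,0,0]]]'
python3 -m jog '[[[0.016,-0.001,0,0,0],[0.016,0,0,0,0]]]'
python3 -m jog '[[[0.016,-0.001,0,0,0],[0.016,0,0,0,0]]]'
```

```text
time_s: 19.82
ee_pos: [0.5115, -0.0485, 0.2998]
orientation: [-0.0, 0.698, 0.716, -0.0]
contact_force: [0.6, 0.1, -1.9]
opening: 0.0166
grasp_force: 40.5
time_s: 20.08
ee_pos: [0.5116, -0.0491, 0.2999]
orientation: [-0.0, 0.698, 0.716, 0.0]
contact_force: [-0.5, 1.9, -1.6]
opening: 0.0168
grasp_force: 40.5
time_s: 20.32
ee_pos: [0.5116, -0.0498, 0.2999]
orientation: [-0.0, 0.698, 0.716, 0.0]
contact_force: [-0.4, 3.0, -0.4]
opening: 0.0169
grasp_force: 40.6
time_s: 20.58
ee_pos: [0.5116, -0.0507, 0.2997]
orientation: [-0.0, 0.698, 0.716, 0.0]
contact_force: [-0.0, 4.0, -2.2]
opening: 0.0167
grasp_force: 40.0
```

```bash
python3 -m jog '[[[0.016,0.005,0,0,0],[0.016,0.0055,0,0,0],[0.016,0,0,0,0],[0.016,0,0,0,0]]]'
python3 - <<'E'
from h import *
im=ctrl.get_image('wrist')
cv2.imwrite('pics/w6.png',cv2.resize(im[160:330,200:350],None,fx=5,fy=3.5,interpolation=cv2.INTER_CUBIC))
E
```

```text
time_s: 21.08
ee_pos: [0.5114, -0.0411, 0.2999]
orientation: [0.0, 0.698, 0.716, -0.0]
contact_force: [-1.0, 0.4, -0.7]
opening: 0.0169
grasp_force: 40.2
```

View pics/w6.png

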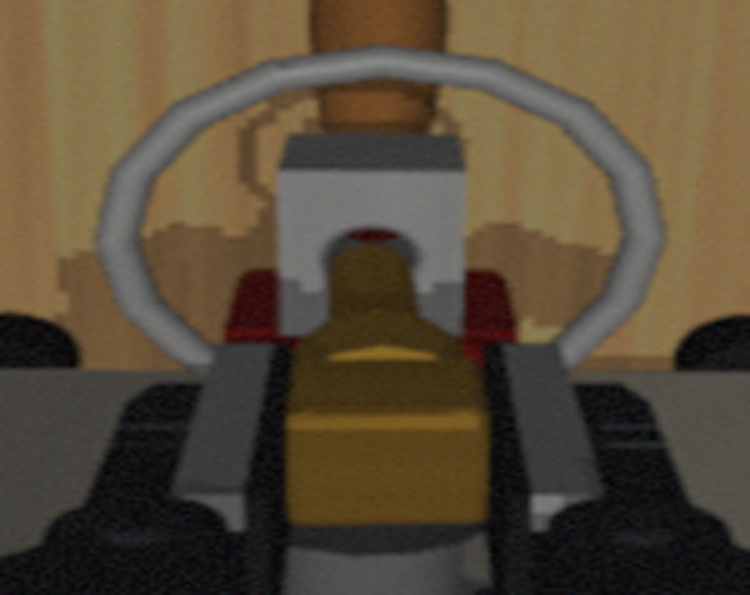

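The tip at crop (372,245) is in the hole's column and about 1–2 mm short along x. I'll nudge forward and lower gently.

```bash
python3 -m jog '[[[0.016,0.001,0,0,0],[0.016,0,0,0.002,0],[0.016,0,0,0.001,0],[0.016,0,0,0,0]]]'
python3 -m jog '[[[0.016,0,0,0.001,0],[0.016,0,0,0,0]]]'
```

```text
time_s: 21.62
ee_pos: [0.5113, -0.0399, 0.2968]
orientation: [-0.0, 0.698, 0.716, -0.0]
contact_force: [0.1, -0.2, -1.4]
opening: 0.0167
grasp_force: 40.2
time_s: 21.88
ee_pos: [0.5114, -0.0399, 0.2959]
orientation: [0.0, 0.698, 0.716, -0.0]
contact_force: [-0.7, -0.3, -1.6]
opening: 0.0171
grasp_force: 40.2
```

```bash
python3 -m jog '[[[0.016,0,0,0.001,0],[0.016,0,0,0.001,0],[0.016,0,0,0,0]]]'
python3 -m jog '[[[0.016,0,0,0.001,0],[0.016,0,0,0.001,0],[0.016,0,0,0,0]]]'
```

```text
time_s: 22.25
ee_pos: [0.5114, -0.0399, 0.2938]
orientation: [0.0, 0.698, 0.716, -0.0]
contact_force: [-0.2, 0.2, -1.0]
opening: 0.017
grasp_force: 40.1
time_s: 22.62
ee_pos: [0.5113, -0.0399, 0.2918]
orientation: [0.0, 0.698, 0.716, -0.0]
contact_force: [-0.6, -0.8, -1.3]
opening: 0.0165
grasp_force: 40.1
```

The pin is in the hole without force. Continuing down while watching the side forces.

```bash
python3 -m jog '[[[0.016,0,0,0.0015,0],[0.016,0,0,0.0015,0],[0.016,0,0,0.0015,0],[0.016,0,0,0.0015,0],[0.016,0,0,0,0]]]'
python3 -m jog '[[[0.016,0,0,0.0015,0],[0.016,0,0,0.0015,0],[0.016,0,0,0.001,0],[0.016,0,0,0,0]]]'
```

```text
time_s: 23.25
ee_pos: [0.5113, -0.0399, 0.2857]
orientation: [-0.0, 0.698, 0.716, -0.0]
contact_force: [0.1, -1.0, -2.8]
opening: 0.0165
grasp_force: 40.1
time_s: 23.75
ee_pos: [0.5112, -0.0399, 0.2817]
orientation: [-0.0, 0.698, 0.716, -0.0]
contact_force: [-0.1, -2.1, -2.6]
opening: 0.0168
grasp_force: 40.2
```

```bash
python3 -m jog '[[[0.016,-0.0007,0,0,0],[0.016,0,0,0.0015,0],[0.016,0,0,0.0015,0],[0.016,0,0,0.001,0],[0.016,0,0,0,0]]]'
python3 -m jog '[[[0.016,0,0,0.0015,0],[0.016,0,0,0.0015,0],[0.016,0,0,0.001,0],[0.016,0,0,0,0]]]'
```

```text
time_s: 24.38
ee_pos: [0.5113, -0.0404, 0.2778]
orientation: [-0.0, 0.698, 0.716, -0.0]
contact_force: [-0.2, -0.6, -1.3]
opening: 0.0168
grasp_force: 40.2
time_s: 24.88
ee_pos: [0.5113, -0.0405, 0.2737]
orientation: [-0.0, 0.698, 0.716, -0.0]
contact_force: [0.2, -0.4, -2.2]
opening: 0.0169
grasp_force: 40.2
```

```bash
python3 -m jog '[[[0.016,0,0,0.0015,0],[0.016,0,0,0.0015,0],[0.016,0,0,0.001,0],[0.016,0,0,0.001,0],[0.016,0,0,0,0]]]'
python3 -m jog '[[[0.016,0,0,0.0015,0],[0.016,0,0,0.0015,0],[0.016,0,0,0.001,0],[0.016,0,0,0,0]]]'
```

```text
time_s: 25.5
ee_pos: [0.5112, -0.0406, 0.2687]
orientation: [-0.0, 0.698, 0.716, -0.0]
contact_force: [-1.1, -0.4, -1.5]
opening: 0.0171
grasp_force: 40.2
time_s: 26.0
ee_pos: [0.5112, -0.0406, 0.2647]
orientation: [-0.0, 0.698, 0.716, -0.0]
contact_force: [-1.7, -0.7, -1.5]
opening: 0.0171
grasp_force: 40.3
```

```bash
python3 -m jog '[[[0.016,0,0,0.001,0],[0.016,0,0,0.001,0],[0.016,0,0,0,0]]]'
python3 -m jog '[[[0.016,0,0,0.0008,0],[0.016,0,0,0,0]]]'
python3 -m jog '[[[0.016,0,0,0.0008,0],[0.016,0,0,0,0]]]'
```

```text
time_s: 26.38
ee_pos: [0.5111, -0.0406, 0.2627]
orientation: [-0.0, 0.698, 0.716, -0.0]
contact_force: [-2.7, -1.1, -0.8]
opening: 0.017
grasp_force: 40.4
time_s: 26.62
ee_pos: [0.5112, -0.0407, 0.2623]
orientation: [-0.0, 0.698, 0.716, -0.0]
contact_force: [-4.7, -0.6, 5.1]
opening: 0.0168
grasp_force: 41.1
time_s: 26.88
ee_pos: [0.5112, -0.0407, 0.2622]
orientation: [-0.0, 0.698, 0.716, 0.0]
contact_force: [-7.7, -0.2, 12.2]
opening: 0.0163
grasp_force: 42.1
```

The pin is seated: z stops at 0.2622 and the force rises. I'll release, rise, and look.

```bash
python3 -m jog '[[[0.016,0,0,-0.0014,0],[0.045,0,0,0,0],[0.045,0,0,0,0],[0.045,0,0,-0.01,0],[0.045,0,0,-0.03,0],[0.03,0,0,-0.03,0],[0.0,0,0,0,0],[0.0,0,0,0,0]]]'
python3 - <<'E'
from h import *
o=ctrl.observe();print(o['ee_pos'])
im=ctrl.get_image('wrist')
cv2.imwrite('pics/w7.png',cv2.resize(im[130:330,170:390],None,fx=3.6,fy=3,interpolation=cv2.INTER_CUBIC))
E
```

```text
time_s: 27.88
ee_pos: [0.5113, -0.0404, 0.3326]
orientation: [-0.0, 0.698, 0.716, 0.0]
contact_force: [-0.5, 1.1, 1.0]
opening: -0.0002
grasp_force: 0.0
[ 0.51125764 -0.04037055  0.332624  ]
```

View pics/w7.png

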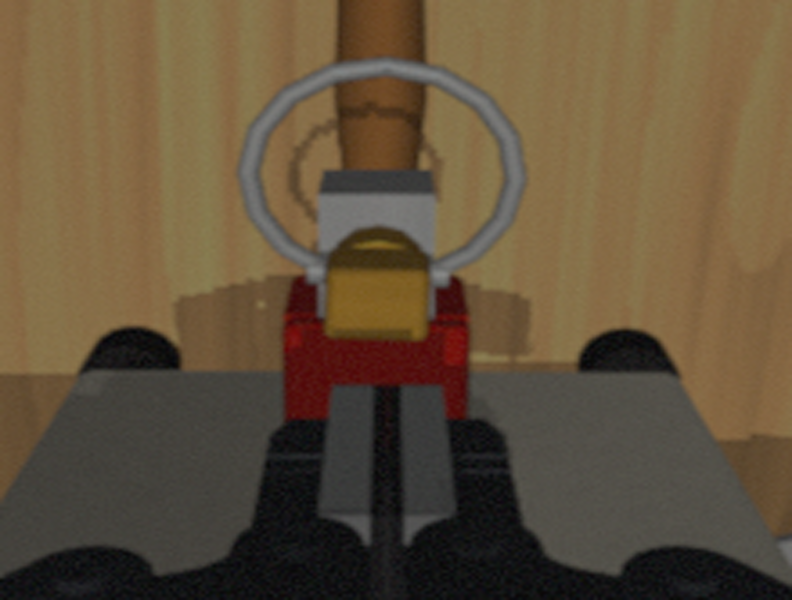

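The pin sits flat on the shaft with the boss on top. The ring is open over the free end, far edge at crop (385,65), and the closed fingers line up at column 387. Next I'll press the ring's far edge.

```bash
python3 -m jog '[[[0,0.039,0,0,0],[0,0,0,0.03,0],[0,0,0,0.025,0],[0,0,0,0.008,0],[0,0,0,0,0]]]'
python3 -m jog '[[[0,0,0,0.003,0],[0,0,0,0.003,0],[0,0,0,0.003,0],[0,0,0,0.003,0],[0,0,0,0,0]]]'
python3 -m jog '[[[0,0,0,0.003,0],[0,0,0,0.003,0],[0,0,0,0.003,0],[0,0,0,0,0]]]'
```

```text
time_s: 28.55
ee_pos: [0.5101, -0.0018, 0.2693]
orientation: [-0.0, 0.698, 0.716, -0.001]
contact_force: [-0.3, -1.4, 0.7]
opening: -0.0003
grasp_force: 0.0
time_s: 29.18
ee_pos: [0.5104, -0.0015, 0.2576]
orientation: [-0.0, 0.698, 0.716, 0.0]
contact_force: [1.1, 0.3, 0.7]
opening: 0.0002
grasp_force: 0.4
time_s: 29.68
ee_pos: [0.5103, -0.0017, 0.2485]
orientation: [0.0, 0.698, 0.716, -0.0]
contact_force: [0.6, 0.3, 1.9]
opening: 0.0001
grasp_force: 1.0
```

Contact is light and the ring is yielding. Continuing down to about tip z 0.15.

```bash
python3 -m jog '[[[0,0,0,0.004,0],[0,0,0,0.004,0],[0,0,0,0.004,0],[0,0,0,0,0]]]'
python3 -m jog '[[[0,0,0,0.004,0],[0,0,0,0.004,0],[0,0,0,0.004,0],[0,0,0,0,0]]]'
```

```text
time_s: 30.18
ee_pos: [0.5101, -0.0016, 0.2362]
orientation: [-0.0, 0.698, 0.716, -0.0]
contact_force: [0.1, -1.0, 2.3]
opening: -0.0003
grasp_force: 1.0
time_s: 30.68
ee_pos: [0.5098, -0.0009, 0.224]
orientation: [-0.001, 0.698, 0.716, -0.0]
contact_force: [-0.4, -0.7, 0.8]
opening: 0.0
grasp_force: 0.0
```

```bash
python3 -m jog '[[[0,0.01,0,0,0],[0,0,0,-0.05,0],[0,0,0,-0.05,0],[0,-0.03,0,-0.02,0],[0,-0.02,0,0,0],[0,0,0,0,0],[0,0,0,0,0]]]'
python3 - <<'E'
from h import *
a=ctrl.get_image('wrist');b=ctrl.get_image('scene')
r=lambda i:cv2.resize(i,(390,500),interpolation=cv2.INTER_CUBIC)
cv2.imwrite('pics/w8.png',np.hstack([r(a[130:330,200:356]),r(b[70:150,220:283])]))
E
```

```text
time_s: 31.55
ee_pos: [0.5112, -0.04, 0.3442]
orientation: [-0.001, 0.697, 0.717, -0.0]
contact_force: [0.2, -0.3, 0.4]
opening: -0.0001
grasp_force: 0.0
```

View pics/w8.png

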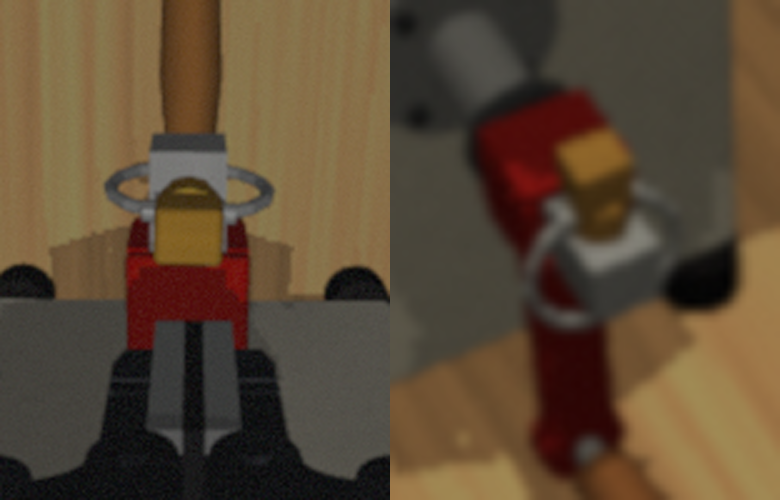

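The ring hangs shut around the shaft, the pin is seated, the hub is home and the gripper is clear. Handing in.

```bash
python3 -c "
from station import ctrl
print(ctrl.sign_off())"
```

```text
the job is handed in; nothing more can be done
None
```

The job is handed in at about 32 s: the hub is home, the pin is seated flat on the shaft, its ring has snapped shut around the shaft, and the gripper is clear; I saw no contact with the stud, scraper or nearer tub.

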